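# Hang the magnetic holder on the rotary tool rack

## Robot

A 7-joint arm with a two-finger parallel gripper is mounted at the origin on the work surface. World frame = base frame: x ahead of the robot, y to its left, z up, the work surface at z = 0. Lengths are in mm, angles in rad, forces in N, time in s.
With the tool pointing down it reaches from about 425 to 1025 mm from the base axis. Payload 9.4 kg.
Tool frame: the origin (TCP) lies midway between the tips of the shut fingers; the grasp point (between the pads) lies 19 mm behind it (r.grip_point_offset is the distance from the TCP to the grasp point, in mm); z points along the fingers, y is the direction in which the jaws open and shut (so a half turn about z gives the same grasp; the last joint's range is limited). The gripper opens to 93 mm and grips with 3 to 60 N. Pads are 15 mm wide; open, the fingers measure 128 mm over their backs; the gripper's body (75 mm by 188 mm) begins 65 mm behind the grasp point.
Start: joints at [-1.197, 0.599, -0.003, 1.599, 0.002, 0.943, -0.08], TCP at [315.876, 652.569, 218.618] pointing down, gripper open.
Joint ranges: [-2.57, 2.57], [-0.35, 1.97], [-1.29, 1.29], [0.11, 2.56], [-1.05, 4.19], [0.11, 1.86], [-2.63, 2.63]. Speed limits (rad/s): [2.22, 2.22, 3.01, 3.01, 3.14, 3.14, 3.14].

## Interface

Orientations are given as a rotation vector (axis times angle).
In Python, from bench import r gives the robot as it stands.
- The arm moves only by the tool drive_tool, never from a script. Its arguments are lists of equal length, an entry for each row: "twist": the turn, a rotation vector about the tool's x, y, z normalised to -1 to 1, where 1 is pi/2 rad, a list of three; "offset": the shift along the tool's x, y, z normalised to -1 to 1, where 1 is 400 mm, a list of three; "grip": the finger opening in mm, from 0 to 93. A call has exactly 5 rows; each row is the pose to reach, as a shift and turn from the pose commanded when the call began, along the tool's axes at that moment; what a row does not reach only later rows make up. A row lasts 1/8 s, in which the tool goes at most 62.5 mm and 10.7 degrees, less where a joint would pass 70% of its speed; a pose out of reach is approached as far as the arm can. A call with a number of a shift or a turn outside -1 to 1 is refused whole. A call with a gripper value outside its range is refused whole. The fingers move at their own pace and stop on an object; "grip_force" is the grip in N (left out, the last holds). Time passes only in rows, so rows that repeat a pose let the fingers close, or fill a call up. It gives the time, the measured TCP pose, the force and the opening at its end, in the units of the state.
- r.get_obs(): the state, without advancing time (a new reading comes with each control period).
- r.grab_frame(name): name is "scene" or "top"; returns a dict with "frame" (384x512x3 uint8, red, green, blue), "mtx" (3x3 intrinsics, pixels), "dist" ([k1, k2, p1, p2, k3] as OpenCV has them; the pictures are not rectified), "world_from_camera" (4x4, takes a point from camera to world coordinates). Camera axes: x right, y down, z forward; pixel columns grow to the right and rows downward; lengths in mm; the calibration is good to about 2 mm. A picture is of the moment at which its call begins. There is no depth.
- r.sign_off(): hands the job in, once; it reports no verdict.
The state is a dict: "time": time; "joint_positions": joint angles; "joint_velocities": joint speeds; "joint_efforts": joint torques, N m; "ee_pos": TCP position; "orientation": TCP orientation; "contact_force": force on the tool from outside, world axes, zero at the start; "torque": the same for the moment, N m; "opening": finger opening in mm.
Only numpy, scipy, OpenCV 4.12 (cv2) and the standard library are available. Lean on these libraries where they do the work, as an engineer would, in place of code of your own. Each camera call takes 0.05 s, during which the arm holds its last target. There are 200 camera calls.

## Task

First turn the rotary tool rack by its crank knob until its one empty hook stands over the loading tongue of the foot. Then lift the magnetic work holder out of the U bracket by its handle bar, stand it upright on the open bench and let go, take it again across its two sides, and hang it by its handle on that hook, leaving the hook over the tongue. Keep the holder upright throughout and leave the hammer, the angle offcut and the tin where they are.

Things in the scene. Friction and masses are not known exactly. Their poses are not given: they have to be found in the camera images.
- holder_mid (a point): Magnetic work holder, loose, about 0.3 kg: black block foot 28 (x) by 50 (y) by 28 mm high, on it a bare-metal D handle 10 mm thick (x), 50 mm wide (y); 95 mm high in all. Point on the centre line, half-way up (47.5 mm). z up; same turned half round. Starts standing in the U bracket, width across it, 10 mm from each flange: there only its top bar can be pinched, through its thickness.
- holder_bar (a point): Centre of the handle's top bar (12 mm high), 89 mm above the holder's underside; axes as holder_mid. Below it is the window, 30 mm wide (y), 28 to 83 mm above the underside, between two posts 10 mm wide. On the rack the drum face is close behind the handle and the hook tip close before it, so there it can be held only across its 50 mm width.
- bracket_floor (a point): Centre of the inner floor of the U bracket, 8 mm above the bench. A deep steel U fixed to the bench, open at the top and both ends: 110 mm long along its x, 70 mm between the flanges (along y), flanges 8 mm thick and 105 mm high above the bench, 2 mm higher than the holder in it.
- drum (a joint): Turn of the rack's drum about its upright axis, rad, positive counter-clockwise from above; 0 or 6.28 when the empty hook is exactly over the loading tongue. Turns either way with light friction (about 0.1 N m) and stays where it is left.
- drum_centre (a point): On the drum's axis, on its flat top 205 mm above the bench. The drum is a grey upright square block 110 mm wide, its underside 60 mm above the bench, with a hook on each face. Three hooks carry a chipping hammer, a clamp and a wire brush, fixed to the drum, reaching at most 105 mm from the axis and no higher than the drum's top.
- crank_knob (a point): Middle of the crank knob: upright, black, round, 18 mm in diameter and 45 mm high, on the drum's top 40 mm from the axis, on the side opposite to the empty hook; the point is 22.5 mm above the drum's top. Fixed to the drum; it can be pinched lightly and led round the axis.
- hook_seat (a point): Where the handle bar shall rest on the empty hook: top of its level 8 mm round bar, 184 mm above the bench, 74 mm from the axis, 19 mm out from the drum face. The tip, 36 mm from the face, turns up to 200 mm above the bench: pass the handle's window over it from outside, move in towards the drum, let down. Own x points to the axis.
- load_mark (a point): Point on the loading tongue, a flat steel strip 22 mm wide, 6 mm high, that sticks out of the rack's fixed round foot (75 mm radius, 10 mm high) to 156 mm from the axis. The point is 74 mm from the axis, straight below where hook_seat must come. Own x points to the axis.
- hammer: Hammer lying on the far part of the bench, 240 mm long; to be left alone. Origin on its underside.
- angle: Offcut of angle steel lying on the bench, 130 mm long, 40 mm wide and high; to be left alone. Origin at the centre of its underside.
- tin: Round bare-metal tin, 66 mm in diameter, 90 mm high; to be left alone. Origin at the centre of its underside.
Not all that is in view belongs to the job. Leave any green look-alike of the part that bears holder_mid alone. What is shaped like the part that bears bracket_floor but purple is not meant.

How it is judged (in metres and radians):
On the way, in this order (a step that is already met when the one before it is completed fails the run):
1. the rack is turned so that the empty hook stands over the loading tongue (within 18 mm), the holder still standing in the bracket (horizontal distance between hook_seat and load_mark below 0.018 m and distance of holder_mid from where it was at the start of the episode below 0.03 m), for 0.2 s.
2. the holder stands upright on the open bench, let go (height (world z) of holder_mid between 0.043 and 0.052 m and angle between holder_mid's own z axis and vertical below 0.12 rad and horizontal distance between holder_mid and bracket_floor above 0.07 m and contact force between the fingers and holder below 0.05 N and linear speed of holder below 0.03 m/s), for 0.2 s.
At the end, for the whole second after the job is handed in: the holder hangs at rest and upright (within 0.3 rad) by its handle bar on the empty hook, bar centre within 20 mm of hook_seat in plan and 1 to 14 mm above it, the drum bearing its weight; the drum is still and hook_seat is within 18 mm of load_mark in plan (horizontal distance between hook_seat and load_mark below 0.018 m and horizontal distance between holder_bar and hook_seat below 0.02 m and z of holder_bar in the frame of hook_seat between 0.001 and 0.014 m and angle between holder_mid's own z axis and vertical below 0.3 rad and contact force between holder and drum above 1 N and linear speed of holder below 0.04 m/s and velocity of joint drum between -0.06 and 0.06 rad/s); the robot touches nothing.
It fails at once if the holder is tipped over (more than 0.7 rad) (angle between holder_mid's own z axis and vertical above 0.7 rad).
It fails at once if the hammer, the angle offcut or the tin is shifted by more than 30 mm (distance of any of hammer, angle, tin from where it was at the start of the episode above 0.03 m).
It also fails if it takes over 72 s, if anything falls off the work surface, if the arm or the gripper's body presses on something with over 40 N, if the wrist force passes 120 N, or if a joint passes its speed limit or range.

## Working session

There is one attempt and no reset: what is moved stays moved. The work goes in short steps, Python scripts to look and compute and a tool call to move; the robot and the scene stay as the last step left them, time stands still between calls to the robot, and variables do not carry over. Pictures are saved under pics/ and viewed, about 8 in all and at most 12, crops included, and the job is handed in when it is done.

Besides the shell and the picture viewer there is one more tool, called after "Call:" in YAML: its name, and indented under it one key for each argument. drive_tool: Moves the arm, as the interface text tells. Scaled input: -1 to 1 covers 400 mm each way for a shift and pi/2 rad each way for a turn. Its arguments: {"type":"object","properties":{"twist":{"type":"array","items":{"type":"array","items":{"type":"number","minimum":-1,"maximum":1}}},"offset":{"type":"array","items":{"type":"array","items":{"type":"number","minimum":-1,"maximum":1}}},"grip":{"type":"array","items":{"type":"number"}},"grip_force":{"type":"number"}},"required":["twist","offset","grip"]}

```bash
mkdir -p pics; ls
cat > h.py <<'E'
import numpy as np, cv2
from bench import r
from scipy.spatial.transform import Rotation as R
def grab(n,save=None):
    f=r.grab_frame(n)
    if save: cv2.imwrite('pics/'+save,cv2.cvtColor(np.array(f['frame']),cv2.COLOR_RGB2BGR))
    return f
def ray(f,px):
    p=cv2.undistortPoints(np.array(px,float).reshape(-1,1,2),np.array(f['mtx']),np.array(f['dist'])).reshape(-1,2)
    T=np.array(f['world_from_camera']); d=np.c_[p,np.ones(len(p))]@T[:3,:3].T
    return T[:3,3],d
def onz(f,px,z):
    o,d=ray(f,px); return o+d*((z-o[2])/d[:,2])[:,None]
def proj(f,P):
    T=np.linalg.inv(np.array(f['world_from_camera']))
    return cv2.projectPoints(np.array(P,float).reshape(-1,1,3),cv2.Rodrigues(T[:3,:3])[0],T[:3,3],np.array(f['mtx']),np.array(f['dist']))[0].reshape(-1,2)
E
python3 - <<'E'
from h import *
a=grab('scene','s0.png');b=grab('top','t0.png')
for f in(a,b): print(np.round(f['world_from_camera'],2),f['mtx'])
print(r.get_obs(), r.grip_point_offset)
E
```

```text
pics
[[ 2.90000e-01  7.80000e-01 -5.50000e-01  1.21355e+03]
 [ 9.60000e-01 -2.40000e-01  1.60000e-01 -1.60010e+02]
 [-1.00000e-02 -5.80000e-01 -8.20000e-01  1.13137e+03]
 [ 0.00000e+00  0.00000e+00  0.00000e+00  1.00000e+00]] [[420.96292015   0.         253.53483705]
 [  0.         420.96292015 194.43204684]
 [  0.           0.           1.        ]]
[[-2.0000e-02 -9.9000e-01  1.4000e-01  3.9763e+02]
 [-1.0000e+00  2.0000e-02  0.0000e+00  2.7650e+01]
 [-1.0000e-02 -1.3000e-01 -9.9000e-01  1.3826e+03]
 [ 0.0000e+00  0.0000e+00  0.0000e+00  1.0000e+00]] [[348.07209621   0.         258.18326407]
 [  0.         348.07209621 187.26967506]
 [  0.           0.           1.        ]]
{'time': 0.1, 'joint_positions': array([-1.19667894,  0.60004622, -0.00253747,  1.60004762,  0.00180644,
        0.94289392, -0.07979607]), 'joint_velocities': array([ 0.00012117, -0.0026223 ,  0.0016589 , -0.00022309, -0.00012884,
        0.00157527, -0.00173085]), 'joint_efforts': array([ 4.82845382e-03, -7.66552877e+01,  1.50254264e+00, -2.52934420e+01,
       -5.22614911e-02,  1.36218857e-02,  9.22335471e-05]), 'ee_pos': array([315.71153661, 652.16605632, 217.84642575]), 'orientation': array([-7.02027680e-01, -3.06196971e+00,  2.17090113e-03]), 'contact_force': array([-0.07437421,  0.43389229, -0.37118101]), 'torque': array([-0.01943894,  0.03663809, -0.03073325]), 'opening': 93.0979109054301} 18.8
```

View pics/s0.png

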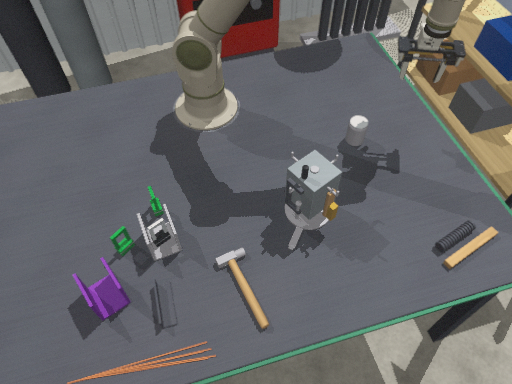

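View pics/t0.png

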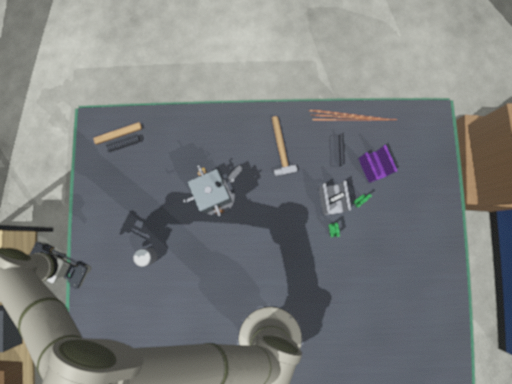

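Scene view: the grey bracket with the black/metal holder is at (158,232). Green look-alikes are at (122,238) and (155,200), the purple U is at (103,292), and the rack is at (313,180) with its tongue towards (297,240). I choose the grey bracket and check that in a crop.

Run:
```python
import cv2,numpy as np
s=cv2.imread('pics/s0.png');t=cv2.imread('pics/t0.png')
def c(i,x,y,w,h): return cv2.resize(i[y:y+h,x:x+w],(400,300),interpolation=cv2.INTER_CUBIC)
cv2.imwrite('pics/c0.png',np.vstack([np.hstack([c(s,253,140,120,90+22),c(s,110,185,100,75)]),np.hstack([c(t,165,150,100,75),c(t,300,165,80,60)])]))
```

```text
(no output)
```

View pics/c0.png

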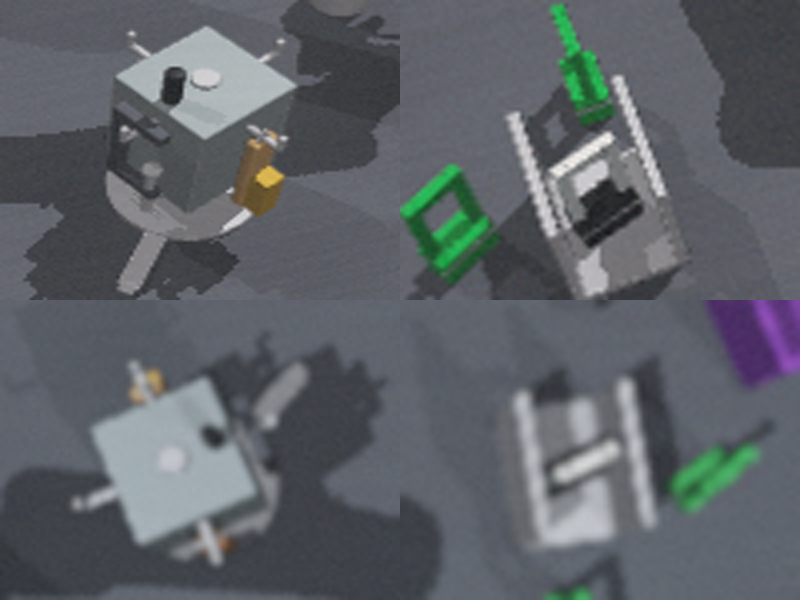

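Run:
```python
from h import *
a=grab('scene');b=grab('top')
S=lambda x,y:(253+x/3.3333,140+y/2.6786)
T=lambda x,y:(165+x/4,150+(y-300)/4)
S2=lambda x,y:(110+(x-400)/4,185+y/4)
T2=lambda x,y:(300+(x-400)/5,165+(y-300)/5)
off=-.4
def show(n,f,p,z): q=onz(f,np.array(p)+off,z);print(n,np.round(q,1).tolist(),np.round(q.mean(0),1));return q
for n,f,p in(('drumS',a,[S(207,27),S(297,85),S(208,137),S(115,78)]),('drumT',b,[T(93,430),T(208,378),T(260,490),T(137,543)])):
    q=show(n,f,p,205); 
    print([np.round(np.linalg.norm(q[i]-q[(i+1)%4]),1) for i in range(4)],[round(float(np.degrees(np.arctan2(*(q[(i+1)%4]-q[i])[1::-1]))),1) for i in range(4)])
show('discS',a,[S(205,78)],205);show('discT',b,[T(172,460)],205)
show('knobS',a,[S(174,72)],250);show('knobSbase',a,[S(174,99)],205);show('knobT',b,[T(213,436)],227)
show('tongS',a,[S(129,290),S(160,235)],6);show('tongT',b,[T(297,372),T(262,415)],6)
show('barS',a,[S2(555,170),S2(611,137)],103);show('barT',b,[T2(553,482),T2(620,448)],103)
show('flS',a,[S2(511,114),S2(551,234),S2(617,78),S2(661,193)],105);show('flT',b,[T2(521,392),T2(541,547),T2(626,381),T2(650,523)],105)
print(np.round(proj(b,[[600,180,0]]),1))
```

```text
drumS [[486.9, 230.9, 205.0], [583.5, 273.2, 205.0], [623.7, 178.1, 205.0], [529.8, 131.4, 205.0]] [556.  203.4 205. ]
[np.float64(105.5), np.float64(103.3), np.float64(105.0), np.float64(108.3)] [23.7, -67.1, -153.6, 113.3]
drumT [[581.6, 273.4, 205.0], [624.6, 174.0, 205.0], [526.6, 130.1, 205.0], [483.6, 235.3, 205.0]] [554.1 203.2 205. ]
[np.float64(108.4), np.float64(107.4), np.float64(113.7), np.float64(105.1)] [-66.6, -155.9, 112.2, 21.3]
discS [[552.2, 203.5, 205.0]] [552.2 203.5 205. ]
discT [[554.0, 205.2, 205.0]] [554.  205.2 205. ]
knobS [[569.8, 164.9, 250.0]] [569.8 164.9 250. ]
knobSbase [[570.4, 168.9, 205.0]] [570.4 168.9 205. ]
knobT [[570.7, 167.3, 227.0]] [570.7 167.3 227. ]
tongS [[672.5, 105.9, 6.0], [613.8, 157.3, 6.0]] [643.1 131.6   6. ]
tongT [[666.9, 108.9, 6.0], [623.9, 144.6, 6.0]] [645.4 126.7   6. ]
barS [[538.0, -282.0, 103.0], [522.4, -239.5, 103.0]] [ 530.2 -260.7  103. ]
barT [[514.7, -232.8, 103.0], [538.8, -284.1, 103.0]] [ 526.8 -258.5  103. ]
flS [[482.9, -305.2, 105.0], [589.7, -291.9, 105.0], [474.4, -226.6, 105.0], [579.9, -213.5, 105.0]] [ 531.7 -259.3  105. ]
flT [[582.2, -211.8, 105.0], [466.8, -221.2, 105.0], [588.7, -290.9, 105.0], [482.4, -303.0, 105.0]] [ 530.  -256.7  105. ]
[[221.5 184.7]]
```

Measured in world coordinates (mm):

| Item | Measurement |
|---|---|
| Drum axis | (554.5, 204) |
| Knob | (570.5, 167.5), at -66.5° from the axis |
| Empty hook | 113.5° from the axis |
| Tongue | about -40° from the axis |

So the drum turns about 153.5° clockwise. The bar centre is about (528.5, -259.5).

```bash
cat > plan.py <<'E'
# usage: plan.py x y z yawY_deg [x y z yaw ...]  -> offset, twist for each target from the present pose, chained
import sys; from h import *
o=r.get_obs(); p=np.array(o['ee_pos']); M=R.from_rotvec(o['orientation'])
y=M.as_matrix()[:,1]; print('t',round(o['time'],2),'p',p.round(1),'yY',round(float(np.degrees(np.arctan2(y[1],y[0]))),2),'F',np.round(o['contact_force'],1),'op',round(o['opening'],1),'j',np.round(o['joint_positions'],2))
v=np.array(sys.argv[1:],float).reshape(-1,4)
for x,yy,z,w in v:
    t=np.radians(w); c,s=np.cos(t),np.sin(t)
    N=R.from_matrix(np.array([[-s,c,0],[c,s,0],[0,0,-1.]]).T)
    q=np.array([x,yy,z]); print('off',(M.inv().apply(q-p)/400).round(4).tolist(),'tw',((M.inv()*N).as_rotvec()/(np.pi/2)).round(4).tolist(),'rows>=',round(np.linalg.norm(q-p)/62.5,1))
    p,M=q,N
E
python3 - <<'E'
from h import *
E
python3 plan.py 316 652 300 64.2 443 410 300 64.2 570.5 167.5 300 64.2 570.5 167.5 215 64.2
```

```text
t 0.2 p [315.8 652.3 218.1] yY 64.18 F [-0.1  0.4 -0.1] op 92.7 j [-1.2   0.6  -0.    1.6   0.    0.94 -0.08]
off [-0.0009, -0.0006, -0.2047] tw [-0.0006, 0.0001, -0.0003] rows>= 1.3
off [-0.5492, -0.4065, 0.0] tw [0.0, 0.0, 0.0] rows>= 4.4
off [-0.5508, -0.4071, 0.0] tw [0.0, 0.0, 0.0] rows>= 4.4
off [0.0, 0.0, 0.2125] tw [0.0, 0.0, 0.0] rows>= 1.4
```

Call:
drive_tool:
  twist:
    - [0,0,0]
    - [0,0,0]
    - [0,0,0]
    - [0,0,0]
    - [0,0,0]
  offset:
    - [0,0,-0.12]
    - [0,0,-0.205]
    - [-0.11,-0.08,-0.205]
    - [-0.22,-0.16,-0.205]
    - [-0.33,-0.24,-0.205]
  grip: [60,60,60,60,60]
  grip_force: 12

```text
time: 0.82
ee_pos: [393.5, 507.0, 300.6]
orientation: [0.702, 3.062, -0.0]
contact_force: [0.5, 0.4, 0.4]
opening: 60.2
```

Call:
drive_tool:
  twist:
    - [0,0,0]
    - [0,0,0]
    - [0,0,0]
    - [0,0,0]
    - [0,0,0]
  offset:
    - [-0.11,-0.08,0]
    - [-0.22,-0.16,0]
    - [-0.33,-0.24,0]
    - [-0.44,-0.33,0]
    - [-0.55,-0.41,0]
  grip: [60,60,60,60,60]

```text
time: 1.45
ee_pos: [519.9, 263.3, 300.7]
orientation: [0.702, 3.062, -0.0]
contact_force: [1.3, -0.2, 0.1]
opening: 60.0
```

Call:
drive_tool:
  twist:
    - [0,0,0]
    - [0,0,0]
    - [0,0,0]
    - [0,0,0]
    - [0,0,0]
  offset:
    - [-0.11,-0.08,0]
    - [-0.18,-0.13,0]
    - [-0.22,-0.164,0]
    - [-0.22,-0.164,0]
    - [-0.22,-0.164,0]
  grip: [60,60,60,60,60]

```text
time: 2.08
ee_pos: [569.6, 169.0, 300.6]
orientation: [-0.7, -3.062, -0.001]
contact_force: [-0.4, 0.2, 0.2]
opening: 60.0
```

```bash
python3 plan.py 570.5 167.5 300 64.2 570.5 167.5 215 64.2
python3 - <<'E'
import numpy as np
# knob->centre in tool axes
x=np.radians(154.2);X=np.array([np.cos(x),np.sin(x)]);Y=np.array([np.cos(x-np.pi/2),np.sin(x-np.pi/2)])
d=np.array([554.5-570.5,204-167.5]);c=np.array([d@X,d@Y])
for N in(5,6):
  for k in range(1,6):
    t=np.radians(153.5/N/5*k);Rm=np.array([[np.cos(t),-np.sin(t)],[np.sin(t),np.cos(t)]])
    print(N,((c-Rm@c)/400).round(4),round(t/(np.pi/2),4))
E
```

```text
t 2.08 p [569.6 169.  300.6] yY 64.23 F [-0.4  0.2  0.2] op 60.0 j [-0.45  0.36  0.09  1.82 -0.04  0.97  0.78]
off [-0.0037, -0.0023, 0.0014] tw [0.0002, -0.0003, 0.0004] rows>= 0.0
off [0.0, 0.0, 0.2125] tw [0.0, 0.0, 0.0] rows>= 1.4
5 [ 0.0074 -0.0077] 0.0682
5 [ 0.0155 -0.0146] 0.1364
5 [ 0.0243 -0.0206] 0.2047
5 [ 0.0338 -0.0256] 0.2729
5 [ 0.0437 -0.0296] 0.3411
6 [ 0.0061 -0.0065] 0.0569
6 [ 0.0127 -0.0124] 0.1137
6 [ 0.0198 -0.0177] 0.1706
6 [ 0.0274 -0.0224] 0.2274
6 [ 0.0354 -0.0264] 0.2843
```

Call:
drive_tool:
  twist:
    - [0,0,0]
    - [0,0,0]
    - [0,0,0]
    - [0,0,0]
    - [0,0,0]
  offset:
    - [-0.004,-0.002,0.1]
    - [-0.004,-0.002,0.17]
    - [-0.004,-0.002,0.212]
    - [-0.004,-0.002,0.212]
    - [-0.004,-0.002,0.212]
  grip: [60,60,60,60,15]

```text
time: 2.7
ee_pos: [571.6, 166.9, 216.7]
orientation: [0.701, 3.061, 0.001]
contact_force: [0.8, -0.3, -0.5]
opening: 54.0
```

Call:
drive_tool:
  twist:
    - [0,0,0]
    - [0,0,0]
    - [0,0,0]
    - [0,0,0]
    - [0,0,0]
  offset:
    - [0,0,0]
    - [0,0,0]
    - [0,0,0]
    - [0,0,0]
    - [0,0,0]
  grip: [5,5,5,5,5]
  grip_force: 15

```text
time: 3.32
ee_pos: [571.2, 166.4, 216.0]
orientation: [0.702, 3.062, 0.0]
contact_force: [-0.1, 0.5, 2.5]
opening: 17.6
```

Call:
drive_tool:
  twist:
    - [0,0,0.057]
    - [0,0,0.114]
    - [0,0,0.171]
    - [0,0,0.228]
    - [0,0,0.284]
  offset:
    - [0.006,-0.0065,0]
    - [0.0127,-0.0124,0]
    - [0.0198,-0.0177,0]
    - [0.0274,-0.0224,0]
    - [0.0354,-0.0264,0]
  grip: [5,5,5,5,5]

```text
time: 3.95
ee_pos: [553.9, 162.9, 216.0]
orientation: [1.366, 2.829, 0.0]
contact_force: [-0.7, -0.3, 1.4]
opening: 17.6
```

```bash
python3 plan.py
```

```text
t 3.95 p [553.9 162.9 216. ] yY 38.46 F [-0.7 -0.3  1.4] op 17.6 j [-0.53  0.43  0.21  1.96 -0.12  0.77  0.42]
```

Call:
drive_tool:
  twist:
    - [0,0,0.057]
    - [0,0,0.114]
    - [0,0,0.171]
    - [0,0,0.228]
    - [0,0,0.284]
  offset:
    - [0.006,-0.0065,0]
    - [0.0127,-0.0124,0]
    - [0.0198,-0.0177,0]
    - [0.0274,-0.0224,0]
    - [0.0354,-0.0264,0]
  grip: [5,5,5,5,5]

```text
time: 4.58
ee_pos: [536.4, 167.2, 216.0]
orientation: [-1.958, -2.457, 0.001]
contact_force: [-2.2, -0.9, 3.7]
opening: 17.3
```

Call:
drive_tool:
  twist:
    - [0,0,0.057]
    - [0,0,0.114]
    - [0,0,0.171]
    - [0,0,0.228]
    - [0,0,0.284]
  offset:
    - [0.006,-0.0065,0]
    - [0.0127,-0.0124,0]
    - [0.0198,-0.0177,0]
    - [0.0274,-0.0224,0]
    - [0.0354,-0.0264,0]
  grip: [5,5,5,5,5]

```text
time: 5.2
ee_pos: [522.3, 178.5, 216.0]
orientation: [-2.452, -1.963, 0.002]
contact_force: [-3.8, -0.5, 4.4]
opening: 17.5
```

Call:
drive_tool:
  twist:
    - [0,0,0.057]
    - [0,0,0.114]
    - [0,0,0.171]
    - [0,0,0.228]
    - [0,0,0.284]
  offset:
    - [0.006,-0.0065,0]
    - [0.0127,-0.0124,0]
    - [0.0198,-0.0177,0]
    - [0.0274,-0.0224,0]
    - [0.0354,-0.0264,0]
  grip: [5,5,5,5,5]

```text
time: 5.82
ee_pos: [514.5, 195.0, 216.0]
orientation: [-2.825, -1.372, 0.004]
contact_force: [-6.1, 0.0, 7.1]
opening: 17.7
```

```bash
python3 plan.py
```

```text
t 5.83 p [514.5 195.  216. ] yY -38.2 F [-6.1  0.   7.1] op 17.7 j [-0.88  0.45  0.6   2.03 -0.36  0.77 -0.74]
```

Call:
drive_tool:
  twist:
    - [0,0,0.057]
    - [0,0,0.114]
    - [0,0,0.171]
    - [0,0,0.228]
    - [0,0,0.284]
  offset:
    - [0.006,-0.0065,0]
    - [0.0127,-0.0124,0]
    - [0.0198,-0.0177,0]
    - [0.0274,-0.0224,0]
    - [0.0354,-0.0264,0]
  grip: [5,5,5,5,5]

```text
time: 6.45
ee_pos: [514.6, 213.4, 216.0]
orientation: [-3.058, -0.714, 0.005]
contact_force: [-7.9, 1.0, 9.1]
opening: 17.7
```

Call:
drive_tool:
  twist:
    - [0,0,0.057]
    - [0,0,0.114]
    - [0,0,0.171]
    - [0,0,0.228]
    - [0,0,0.284]
  offset:
    - [0.006,-0.0065,0]
    - [0.0127,-0.0124,0]
    - [0.0198,-0.0177,0]
    - [0.0274,-0.0224,0]
    - [0.0354,-0.0264,0]
  grip: [5,5,5,5,5]

```text
time: 7.08
ee_pos: [522.7, 229.8, 216.0]
orientation: [-3.14, -0.02, 0.005]
contact_force: [-7.7, 2.1, 8.3]
opening: 17.9
```

```bash
python3 plan.py
python3 - <<'E'
from h import *
grab('scene','s1.png')
i=cv2.imread('pics/s1.png');cv2.imwrite('pics/s1c.png',cv2.resize(i[130:260,240:400],(800,600*130*8//(130*8)),interpolation=cv2.INTER_CUBIC))
E
```

```text
t 7.08 p [522.7 229.8 216. ] yY -89.27 F [-7.7  2.1  8.3] op 17.9 j [-1.08  0.55  0.86  1.99 -0.55  0.85 -1.47]
```

View pics/s1c.png

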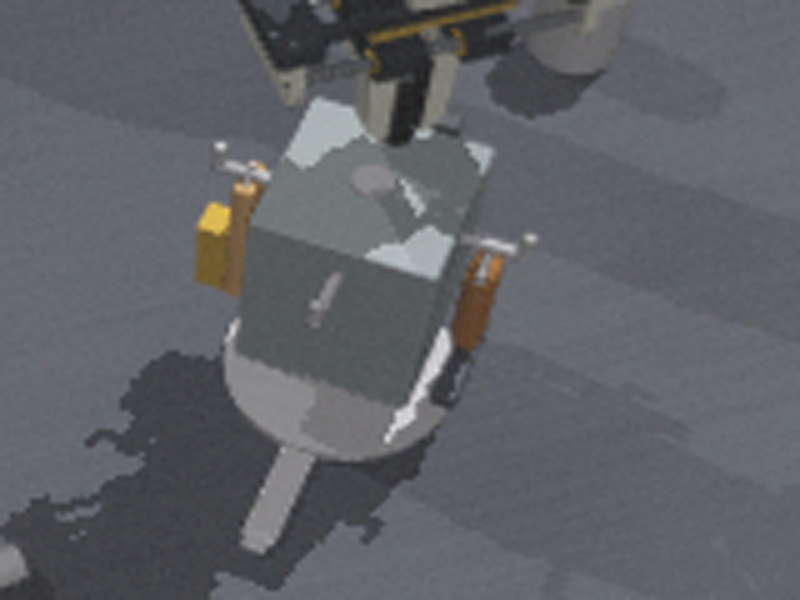

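The empty hook (crop (325,300)) now stands over the tongue (crop (258,548) to (300,455)). I'll check this numerically.

```bash
python3 - <<'E'
from h import *
f=grab('scene');C=lambda x,y:(240+x/5-.4,130+y/4.615-.4)
c=np.array([554.5,204])
def s(n,P,z):
    q=onz(f,[C(*p) for p in P],z);d=q[:,:2]-c;print(n,q.round(1).tolist(),np.hypot(*d.T).round(1),np.degrees(np.arctan2(d[:,1],d[:,0])).round(1));return q
q=s('drum',[(318,97),(495,150),(440,278),(250,228)],205);print(q.mean(0).round(1))
e=(q[2]+q[3])/2-(q[0]+q[1])/2;print('face dir',np.degrees(np.arctan2(e[1],e[0])))
s('hook root',[(338,280)],184);s('hook tip',[(318,315)],192)
s('tongue',[(258,548),(244,545),(272,553),(280,505)],6)
E
python3 plan.py 522.7 229.8 300 -89.27
```

```text
drum [[480.4, 197.9, 205.0], [550.3, 278.2, 205.0], [630.9, 211.6, 205.0], [566.0, 126.0, 205.0]] [74.4 74.3 76.8 78.8] [-175.3   93.2    5.7  -81.6]
[556.9 203.4 205. ]
face dir -39.79598678052557
hook root [[602.5, 165.8, 184.0]] [61.4] [-38.5]
hook tip [[628.2, 143.8, 192.0]] [95.2] [-39.3]
tongue [[673.9, 105.1, 6.0], [669.4, 97.8, 6.0], [679.8, 111.8, 6.0], [647.9, 128.5, 6.0]] [155.1 156.5 155.5 120.1] [-39.6 -42.7 -36.3 -38.9]
t 7.17 p [523.2 230.3 216. ] yY -89.23 F [-5.1  5.2  7.4] op 17.7 j [-1.08  0.55  0.86  1.99 -0.55  0.85 -1.47]
off [-0.0019, 0.0009, -0.21] tw [-0.0013, 0.0016, 0.0005] rows>= 1.3
```

Call:
drive_tool:
  twist:
    - [0,0,0]
    - [0,0,0]
    - [0,0,0]
    - [0,0,0]
    - [0,0,0]
  offset:
    - [0,0,0]
    - [0,0,0]
    - [0,0,0]
    - [0,0,0]
    - [0,0,-0.05]
  grip: [22,30,40,50,50]

```text
time: 7.8
ee_pos: [523.7, 228.2, 235.1]
orientation: [3.14, 0.022, -0.003]
contact_force: [0.2, 0.7, 0.1]
opening: 49.3
```

Call:
drive_tool:
  twist:
    - [0,0,0]
    - [0,0,0]
    - [0,0,0]
    - [0,0,0]
    - [0,0,0]
  offset:
    - [0,0,-0.08]
    - [0,0,-0.14]
    - [0,0,-0.18]
    - [0,0,-0.18]
    - [0,0,-0.18]
  grip: [50,50,50,50,50]

```text
time: 8.43
ee_pos: [523.9, 228.5, 307.0]
orientation: [3.141, 0.023, -0.002]
contact_force: [-0.6, -0.1, -0.2]
opening: 50.0
```

```bash
python3 plan.py 580 100 300 -60 580 0 300 -35 560 -120 300 -5 528.5 -259.5 300 22.5
python3 - <<'E'
from h import *
f=grab('scene','s2.png');t=grab('top','t2.png')
hs=cv2.cvtColor(cv2.imread('pics/s2.png'),cv2.COLOR_BGR2HSV)
g=cv2.inRange(hs,(50,120,60),(70,255,255)); n,l,st,ct=cv2.connectedComponentsWithStats(g)
for i in range(1,n):
    if st[i,4]>40: print('green',ct[i].round(),onz(f,[ct[i]],40).round())
print('angle',onz(f,[(154,282),(176,326)],0).round().tolist(),'hammer',onz(f,[(217,262),(244,250),(266,325)],10).round().tolist())
# bright bar
im=cv2.imread('pics/s2.png')
v=hs[...,2].copy(); m=np.zeros_like(v);cv2.fillPoly(m,[np.array([(144,222),(162,214),(166,220),(149,233)])],255)
m&=cv2.inRange(hs,(0,0,165),(180,60,255));ys,xs=np.nonzero(m);rc=cv2.minAreaRect(np.c_[xs,ys].astype(np.float32));print(len(xs),rc)
b=cv2.boxPoints(rc);e=[(b[0]+b[1])/2,(b[1]+b[2])/2,(b[2]+b[3])/2,(b[3]+b[0])/2]
q=onz(f,e,102);print('bar',q.round(1).tolist())
for i in(0,1):
    d=q[i+2]-q[i];print(np.linalg.norm(d),np.degrees(np.arctan2(d[1],d[0])))
s=im[200:250,130:190];T=cv2.imread('pics/t2.png')[180:215,317:359]
cv2.imwrite('pics/c2.png',np.hstack([cv2.resize(s,(400,333),interpolation=cv2.INTER_CUBIC),cv2.resize(T,(400,333),interpolation=cv2.INTER_CUBIC)]))
E
```

```text
t 8.43 p [523.9 228.5 307. ] yY -89.17 F [-0.6 -0.1 -0.2] op 50.0 j [-1.16  0.45  0.96  1.89 -0.43  1.03 -1.57]
off [0.1356, 0.3233, 0.0175] tw [0.0001, 0.0007, -0.3241] rows>= 2.2
off [-0.125, 0.2165, 0.0] tw [0.0, 0.0, -0.2778] rows>= 1.6
off [-0.2744, 0.1311, 0.0] tw [0.0, 0.0, -0.3333] rows>= 1.9
off [-0.3543, -0.0481, 0.0] tw [0.0, 0.0, -0.3056] rows>= 2.3
green [154. 201.] [[ 408. -258.   40.]]
green [121. 240.] [[ 517. -373.   40.]]
angle [[658.0, -306.0, 0.0], [801.0, -268.0, 0.0]] hammer [[655.0, -118.0, 10.0], [640.0, -32.0, 10.0], [872.0, -37.0, 10.0]]
68 ((155.0946044921875, 224.93243408203125), (6.044877052307129, 19.297107696533203), 54.462318420410156)
bar [[526.2, -266.2, 102.0], [523.8, -238.2, 102.0], [545.4, -259.2, 102.0], [547.7, -286.7, 102.0]]
20.439892259847355 20.027335272693584
54.10521830970818 -63.81159147647973
```

View pics/c2.png

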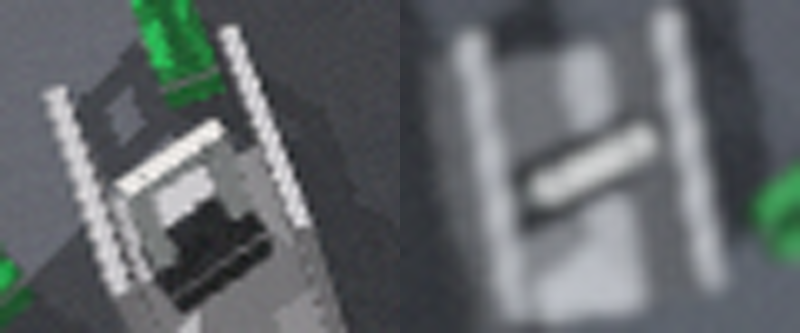

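Call:
drive_tool:
  twist:
    - [0,0,-0.06]
    - [0,0,-0.13]
    - [0,0,-0.19]
    - [0,0,-0.26]
    - [0,0,-0.324]
  offset:
    - [0.027,0.064,0]
    - [0.054,0.13,0]
    - [0.08,0.194,0]
    - [0.108,0.26,0]
    - [0.136,0.323,0.017]
  grip: [50,50,50,50,50]

```text
time: 9.15
ee_pos: [580.9, 99.0, 300.6]
orientation: [3.033, 0.817, -0.0]
contact_force: [0.3, 0.2, 0.0]
opening: 50.1
```

Call:
drive_tool:
  twist:
    - [0,0,-0.056]
    - [0,0,-0.11]
    - [0,0,-0.167]
    - [0,0,-0.222]
    - [0,0,-0.278]
  offset:
    - [-0.025,0.043,0]
    - [-0.05,0.087,0]
    - [-0.075,0.13,0]
    - [-0.1,0.173,0]
    - [-0.125,0.217,0]
  grip: [50,50,50,50,50]

```text
time: 9.78
ee_pos: [580.4, -0.8, 300.3]
orientation: [-2.784, -1.454, 0.002]
contact_force: [-0.2, 0.0, 0.5]
opening: 50.0
```

Call:
drive_tool:
  twist:
    - [0,0,-0.066]
    - [0,0,-0.133]
    - [0,0,-0.2]
    - [0,0,-0.266]
    - [0,0,-0.333]
  offset:
    - [-0.055,0.026,0]
    - [-0.11,0.052,0]
    - [-0.165,0.079,0]
    - [-0.22,0.105,0]
    - [-0.274,0.131,0]
  grip: [50,50,50,50,50]

```text
time: 10.4
ee_pos: [560.2, -120.7, 300.3]
orientation: [-2.313, -2.125, 0.001]
contact_force: [0.3, 0.9, 0.7]
opening: 49.7
```

```bash
python3 plan.py 528.5 -259.5 260 23.5
python3 - <<'E'
from h import *
f=grab('scene');t=grab('top')
for f,p in((f,[(147.3,228.1),(162.9,218.8)]),(t,[(331,199.6),(342.3,194.1)])):
    q=onz(f,p,103);d=q[1]-q[0];print(q.round(1).tolist(),q.mean(0).round(1),np.linalg.norm(d).round(1),np.degrees(np.arctan2(d[1],d[0])).round(1))
E
```

```text
t 10.4 p [ 560.2 -120.7  300.3] yY -4.85 F [0.3 0.9 0.7] op 49.7 j [-0.27  0.36  0.53  1.88 -0.22  0.96  0.27]
off [-0.3524, -0.0496, 0.1007] tw [-0.0008, -0.0002, -0.315] rows>= 2.4
[[540.4, -285.3, 103.0], [522.7, -238.0, 103.0]] [ 531.5 -261.6  103. ] 50.6 110.5
[[519.8, -236.0, 103.0], [539.3, -279.3, 103.0]] [ 529.6 -257.6  103. ] 47.4 -65.7
```

Call:
drive_tool:
  twist:
    - [0,0,-0.075]
    - [0,0,-0.15]
    - [0,0,-0.225]
    - [0,0,-0.299]
    - [0,0,-0.299]
  offset:
    - [-0.09,-0.011,0.02]
    - [-0.18,-0.022,0.05]
    - [-0.27,-0.033,0.075]
    - [-0.352,-0.045,0.1]
    - [-0.352,-0.045,0.1]
  grip: [50,50,50,50,50]

```text
time: 11.12
ee_pos: [529.3, -260.3, 260.0]
orientation: [-1.765, -2.597, 0.002]
contact_force: [-0.5, -0.2, 0.4]
opening: 50.2
```

```bash
python3 plan.py 530.5 -259.6 150 22 530.5 -259.6 80 22
python3 - <<'E'
from h import *
f=grab('scene','s3.png');im=cv2.imread('pics/s3.png');
for p,z in(((530.5,-259.6,80),0),): print(proj(f,[p]))
cv2.imwrite('pics/c3.png',cv2.resize(im[150:270,90:250],(640,480),interpolation=cv2.INTER_CUBIC))
E
```

```text
t 11.12 p [ 529.3 -260.3  260. ] yY 21.58 F [-0.5 -0.2  0.4] op 50.2 j [ 0.07  0.41  0.41  1.89 -0.2   0.88  0.96]
off [0.0002, 0.0039, 0.2749] tw [-0.0011, -0.0005, -0.0047] rows>= 1.8
off [0.0, 0.0, 0.175] tw [0.0, 0.0, 0.0] rows>= 1.1
[[157.41262056 227.06356162]]
```

View pics/c3.png

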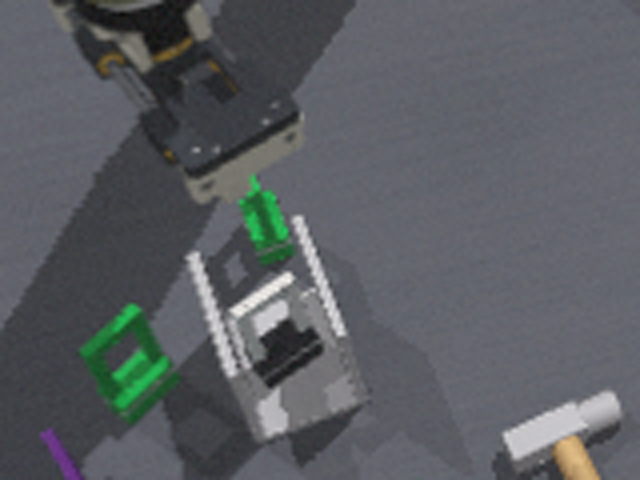

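Run:
```python
from h import *
f=grab('scene')
w=np.radians(21.6);X=np.array([-np.sin(w),np.cos(w),0]);Y=np.array([np.cos(w),np.sin(w),0]);c=np.array([529.3,-260.3,260])
q=lambda a,b,z:((proj(f,[c+a*X+b*Y+[0,0,z]])[0]-[90,150])*4).round()
print('tips',q(0,25,0),q(0,-25,0),'finger front tip edges',q(7,42,0),q(-7,42,0),'up',q(7,42,70),q(-7,42,70),'body',q(37,94,84),q(-37,94,84),q(37,-94,84),q(-37,-94,84))
```

```text
tips [232. 188.] [193. 138.] finger front tip edges [255. 199.] [236. 211.] up [231. 133.] [210. 145.] body [317. 148.] [204. 215.] [158. -40.] [51. 16.]
```

Call:
drive_tool:
  twist:
    - [0,0,0]
    - [0,0,0]
    - [0,0,0]
    - [0,0,0]
    - [0,0,0]
  offset:
    - [0,0.004,0.1]
    - [0,0.004,0.2]
    - [0,0.004,0.27]
    - [0,0.004,0.3]
    - [0,0.004,0.34]
  grip: [50,50,50,50,50]

```text
time: 11.85
ee_pos: [533.1, -257.3, 125.2]
orientation: [1.758, 2.602, 0.001]
contact_force: [1.0, 0.6, -0.4]
opening: 50.0
```

Call:
drive_tool:
  twist:
    - [0,0,0]
    - [0,0,0]
    - [0,0,0]
    - [0,0,0]
    - [0,0,0]
  offset:
    - [0,0,0.05]
    - [0,0,0.1]
    - [0,0,0.11]
    - [0,0,0.11]
    - [0,0,0.11]
  grip: [50,50,50,50,50]

```text
time: 12.48
ee_pos: [532.5, -258.2, 81.9]
orientation: [1.759, 2.601, 0.001]
contact_force: [-0.4, -0.4, -0.3]
opening: 49.9
```

Call:
drive_tool:
  twist:
    - [0,0,0]
    - [0,0,0]
    - [0,0,0]
    - [0,0,0]
    - [0,0,0]
  offset:
    - [0,0,0]
    - [0,0,0]
    - [0,0,0]
    - [0,0,0]
    - [0,0,0]
  grip: [35,20,12,5,5]
  grip_force: 15

```text
time: 13.1
ee_pos: [531.7, -258.0, 80.9]
orientation: [-1.76, -2.602, 0.0]
contact_force: [1.2, 1.2, -1.2]
opening: 10.0
```

Call:
drive_tool:
  twist:
    - [0,0,0]
    - [0,0,0]
    - [0,0,0]
    - [0,0,0]
    - [0,0,0]
  offset:
    - [0,0,0]
    - [0,0,0]
    - [0,0,0]
    - [0,0,0]
    - [0,0,0]
  grip: [5,5,5,5,5]
  grip_force: 40

```text
time: 13.72
ee_pos: [531.9, -258.0, 81.0]
orientation: [-1.76, -2.602, 0.0]
contact_force: [0.3, -0.1, -2.8]
opening: 10.0
```

```bash
python3 plan.py 530.5 -259.6 230 21.6 515 -160 230 -10 500 -60 230 -39.4 500 -60 76 -39.4
```

```text
t 13.72 p [ 531.9 -258.    81. ] yY 21.87 F [ 0.3 -0.1 -2.8] op 10.0 j [ 0.17  0.64  0.27  2.03 -0.34  0.51  1.07]
off [-0.0024, -0.0047, -0.3726] tw [-0.0001, -0.0, 0.003] rows>= 2.4
off [0.2458, 0.0556, 0.0] tw [0.0, 0.0, 0.3511] rows>= 1.6
off [0.2397, -0.0803, 0.0] tw [0.0, 0.0, 0.3267] rows>= 1.6
off [0.0, 0.0, 0.385] tw [0.0, 0.0, 0.0] rows>= 2.5
```

Call:
drive_tool:
  twist:
    - [0,0,0]
    - [0,0,0]
    - [0,0,0]
    - [0,0,0]
    - [0,0,0]
  offset:
    - [0,0,-0.05]
    - [0,0,-0.13]
    - [0,0,-0.22]
    - [0,0,-0.31]
    - [0,0,-0.37]
  grip: [5,5,5,5,5]

```text
time: 14.35
ee_pos: [532.1, -258.3, 230.7]
orientation: [1.759, 2.601, 0.0]
contact_force: [0.1, -0.1, -3.5]
opening: 9.6
```

Call:
drive_tool:
  twist:
    - [0,0,0]
    - [0,0,0.05]
    - [0,0,0.15]
    - [0,0,0.25]
    - [0,0,0.35]
  offset:
    - [0,0,0]
    - [0.04,0.009,0]
    - [0.1,0.022,0]
    - [0.17,0.038,0]
    - [0.246,0.056,0]
  grip: [5,5,5,5,5]

```text
time: 14.98
ee_pos: [515.1, -157.6, 227.5]
orientation: [-2.405, -2.019, 0.002]
contact_force: [0.0, 0.5, -3.0]
opening: 9.7
```

Call:
drive_tool:
  twist:
    - [0,0,0.1]
    - [0,0,0.2]
    - [0,0,0.28]
    - [0,0,0.327]
    - [0,0,0.327]
  offset:
    - [0.08,-0.027,0]
    - [0.15,-0.05,0]
    - [0.2,-0.067,0]
    - [0.23,-0.077,0]
    - [0.24,-0.08,0]
  grip: [5,5,5,5,5]

```text
time: 15.6
ee_pos: [499.9, -57.4, 227.9]
orientation: [-2.835, -1.354, 0.003]
contact_force: [0.5, -0.6, -3.7]
opening: 9.7
```

```bash
python3 plan.py 500 -60 110 -39.4 500 -60 73 -39.4
python3 - <<'E'
from h import *
f=grab('scene','s4.png');im=cv2.imread('pics/s4.png');cv2.imwrite('pics/c4.png',cv2.resize(im[90:290,120:360],(720,600),interpolation=cv2.INTER_CUBIC))
E
```

```text
t 15.6 p [499.9 -57.4 227.9] yY -38.95 F [ 0.5 -0.6 -3.7] op 9.7 j [-0.53  0.39  0.73  2.12 -0.38  0.76 -0.24]
off [-0.0043, 0.0045, 0.2947] tw [-0.0007, 0.0011, 0.005] rows>= 1.9
off [0.0, 0.0, 0.0925] tw [0.0, 0.0, 0.0] rows>= 0.6
```

View pics/c4.png

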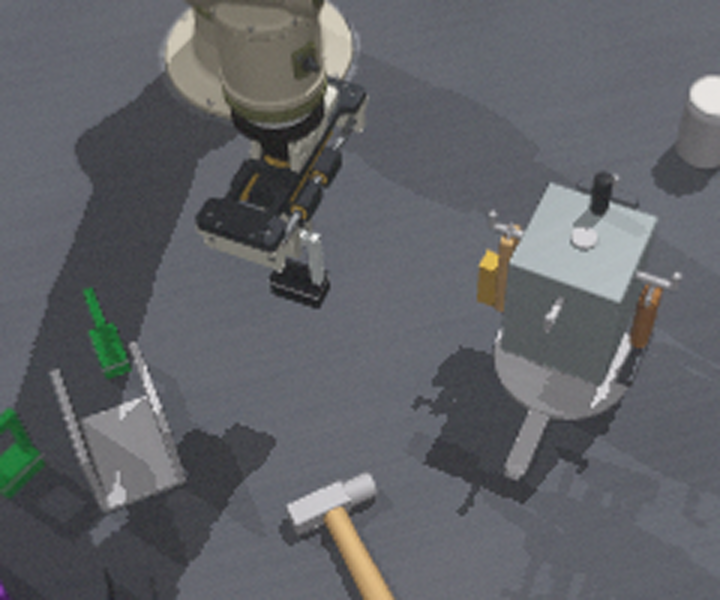

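The holder hangs upright in the fingers (crop (300,280)), the bracket is empty, the rack is still aligned and the hammer is undisturbed. Lowering it to the bench.

Call:
drive_tool:
  twist:
    - [0,0,0.005]
    - [0,0,0.005]
    - [0,0,0.005]
    - [0,0,0.005]
    - [0,0,0.005]
  offset:
    - [-0.004,0.004,0.08]
    - [-0.004,0.004,0.18]
    - [-0.004,0.004,0.26]
    - [-0.004,0.004,0.32]
    - [-0.004,0.004,0.35]
  grip: [5,5,5,5,5]

```text
time: 16.27
ee_pos: [500.3, -61.5, 87.7]
orientation: [-2.841, -1.34, 0.003]
contact_force: [-0.3, 0.4, -3.2]
opening: 9.6
```

Call:
drive_tool:
  twist:
    - [0,0,0]
    - [0,0,0]
    - [0,0,0]
    - [0,0,0]
    - [0,0,0]
  offset:
    - [0,0,0.012]
    - [0,0,0.024]
    - [0,0,0.03]
    - [0,0,0.032]
    - [0,0,0.032]
  grip: [5,5,5,5,5]

```text
time: 16.9
ee_pos: [501.0, -60.5, 76.5]
orientation: [2.841, 1.34, 0.001]
contact_force: [0.1, 0.4, -3.9]
opening: 9.6
```

```bash
python3 plan.py 500 -60 73 -39.4
```

```text
t 16.9 p [501.  -60.5  76.5] yY -39.49 F [ 0.1  0.4 -3.9] op 9.6 j [-0.3   0.61  0.45  2.24 -0.66  0.42  0.  ]
off [-0.0005, -0.0027, 0.0087] tw [0.0002, -0.0002, -0.001] rows>= 0.1
```

Call:
drive_tool:
  twist:
    - [0,0,0]
    - [0,0,0]
    - [0,0,0]
    - [0,0,0]
    - [0,0,0]
  offset:
    - [0,0,0.003]
    - [0,0,0.006]
    - [0,0,0.008]
    - [0,0,0.01]
    - [0,0,0.01]
  grip: [5,5,5,5,5]

```text
time: 17.52
ee_pos: [500.9, -60.7, 72.8]
orientation: [-2.842, -1.339, -0.001]
contact_force: [-1.7, -0.1, 7.4]
opening: 9.9
```

Call:
drive_tool:
  twist:
    - [0,0,0]
    - [0,0,0]
    - [0,0,0]
    - [0,0,0]
    - [0,0,0]
  offset:
    - [0,0,-0.001]
    - [0,0,-0.001]
    - [0,0,-0.001]
    - [0,0,-0.001]
    - [0,0,-0.001]
  grip: [12,20,35,50,50]

```text
time: 18.15
ee_pos: [500.8, -60.7, 72.6]
orientation: [2.842, 1.34, -0.0]
contact_force: [-0.6, -0.1, 0.2]
opening: 45.3
```

Call:
drive_tool:
  twist:
    - [0,0,0]
    - [0,0,0]
    - [0,0,0]
    - [0,0,0]
    - [0,0,0]
  offset:
    - [0,0,0]
    - [0,0,0]
    - [0,0,-0.08]
    - [0,0,-0.2]
    - [0,0,-0.3]
  grip: [50,50,50,50,50]

```text
time: 18.77
ee_pos: [500.6, -60.8, 194.1]
orientation: [2.842, 1.339, -0.0]
contact_force: [1.5, 0.8, -0.0]
opening: 49.9
```

```bash
python3 plan.py 500.7 -60.6 192 5.6 500.7 -60.6 192 50.6 500.7 -60.6 54 50.6
python3 - <<'E'
from h import *
f=grab('scene','s5.png');im=cv2.imread('pics/s5.png');p=proj(f,[[500.7,-60.6,95],[500.7,-60.6,0]]);print(p)
cv2.imwrite('pics/c5.png',cv2.resize(im[125:225,165:285],(720,600),interpolation=cv2.INTER_CUBIC))
E
```

```text
t 18.77 p [500.6 -60.8 194.1] yY -39.53 F [ 1.5  0.8 -0. ] op 49.9 j [-0.49  0.45  0.7   2.15 -0.45  0.69 -0.17]
off [0.0005, -0.0003, 0.0052] tw [0.0, 0.0002, -0.5014] rows>= 0.0
off [0.0, 0.0, 0.0] tw [0.0, 0.0, -0.5] rows>= 0.0
off [0.0, 0.0, 0.345] tw [0.0, 0.0, 0.0] rows>= 2.2
[[221.15823235 199.34417056]
 [223.398979   216.28011154]]
```

View pics/c5.png

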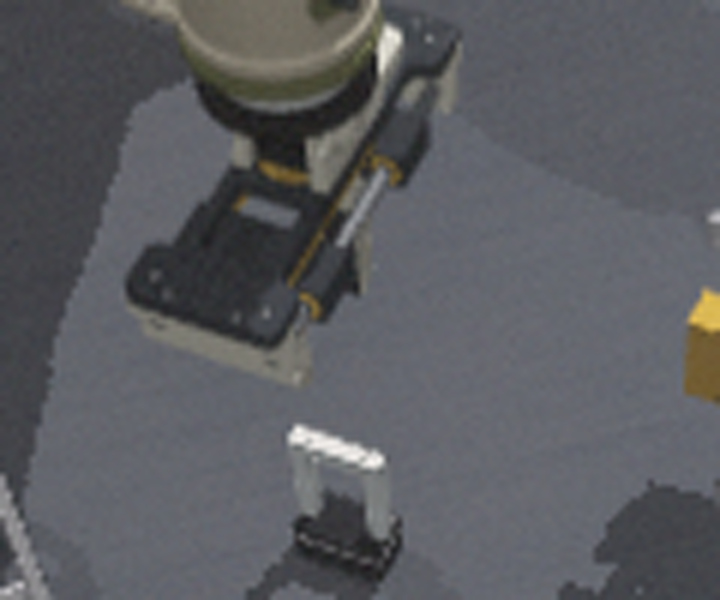

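The holder stands upright and free (bar in the crop from (290,430) to (383,460)), and it matches my projection. Now I turn the gripper 90° and take it across the sides.

Call:
drive_tool:
  twist:
    - [0,0,-0.1]
    - [0,0,-0.2]
    - [0,0,-0.3]
    - [0,0,-0.4]
    - [0,0,-0.5]
  offset:
    - [0,0,0]
    - [0,0,0]
    - [0,0,0]
    - [0,0,0]
    - [0,0,0]
  grip: [85,85,85,85,85]

```text
time: 19.45
ee_pos: [500.6, -60.6, 192.5]
orientation: [-2.106, -2.331, -0.0]
contact_force: [-0.2, -0.4, 0.1]
opening: 84.9
```

Call:
drive_tool:
  twist:
    - [0,0,-0.1]
    - [0,0,-0.2]
    - [0,0,-0.3]
    - [0,0,-0.4]
    - [0,0,-0.5]
  offset:
    - [0,0,0]
    - [0,0,0]
    - [0,0,0]
    - [0,0,0]
    - [0,0,0]
  grip: [85,85,85,85,85]

```text
time: 20.08
ee_pos: [500.6, -60.6, 192.5]
orientation: [-1.054, -2.959, -0.0]
contact_force: [-0.3, -0.3, 1.1]
opening: 85.0
```

Call:
drive_tool:
  twist:
    - [0,0,0]
    - [0,0,0]
    - [0,0,0]
    - [0,0,0]
    - [0,0,0]
  offset:
    - [0,0,0]
    - [0,0,0.05]
    - [0,0,0.1]
    - [0,0,0.15]
    - [0,0,0.15]
  grip: [85,85,85,85,85]

```text
time: 20.7
ee_pos: [500.0, -60.6, 131.6]
orientation: [-1.066, -2.953, 0.002]
contact_force: [-0.1, 0.4, 0.2]
opening: 85.0
```

```bash
python3 plan.py 500.7 -60.6 57 50.6
```

```text
t 20.7 p [500.  -60.6 131.6] yY 50.31 F [-0.1  0.4  0.2] op 85.0 j [-0.13  0.48  0.19  2.19 -0.18  0.49  1.08]
off [-0.0018, 0.0015, 0.1864] tw [-0.0012, -0.0012, -0.0032] rows>= 1.2
```

Call:
drive_tool:
  twist:
    - [0,0,0]
    - [0,0,-0.003]
    - [0,0,-0.003]
    - [0,0,-0.003]
    - [0,0,-0.003]
  offset:
    - [-0.002,0.0015,0.05]
    - [-0.002,0.0015,0.1]
    - [-0.002,0.0015,0.15]
    - [-0.002,0.0015,0.187]
    - [-0.002,0.0015,0.187]
  grip: [85,85,85,85,85]
  grip_force: 10

```text
time: 21.32
ee_pos: [501.6, -60.7, 57.5]
orientation: [-1.056, -2.958, 0.001]
contact_force: [0.3, -0.2, 0.3]
opening: 85.1
```

Call:
drive_tool:
  twist:
    - [0,0,0]
    - [0,0,0]
    - [0,0,0]
    - [0,0,0]
    - [0,0,0]
  offset:
    - [0,0,0]
    - [0,0,0]
    - [0,0,0]
    - [0,0,0]
    - [0,0,0]
  grip: [75,65,58,52,45]

```text
time: 21.95
ee_pos: [501.4, -61.1, 57.9]
orientation: [-1.055, -2.959, 0.001]
contact_force: [-0.7, -2.0, 4.0]
opening: 50.1
```

Call:
drive_tool:
  twist:
    - [0,0,0]
    - [0,0,0]
    - [0,0,0]
    - [0,0,0]
    - [0,0,0]
  offset:
    - [0,0,0]
    - [0,0,0]
    - [0,0,0]
    - [0,0,0]
    - [0,0,0]
  grip: [42,42,42,42,42]
  grip_force: 35

```text
time: 22.58
ee_pos: [501.5, -61.0, 57.9]
orientation: [-1.055, -2.959, 0.001]
contact_force: [-2.8, -2.9, 5.3]
opening: 50.0
```

```bash
python3 plan.py 500.7 -60.6 250 50.6
```

```text
t 22.57 p [501.5 -61.   57.9] yY 50.74 F [-2.8 -2.9  5.3] op 50.0 j [-0.07  0.6   0.12  2.23 -0.22  0.32  1.12]
off [0.0023, -0.0007, -0.4802] tw [-0.0003, -0.0001, 0.0016] rows>= 3.1
```

Call:
drive_tool:
  twist:
    - [0,0,0]
    - [0,0,0]
    - [0,0,0]
    - [0,0,0]
    - [0,0,0]
  offset:
    - [0,0,-0.04]
    - [0,0,-0.11]
    - [0,0,-0.19]
    - [0,0,-0.27]
    - [0,0,-0.32]
  grip: [42,42,42,42,42]

```text
time: 23.2
ee_pos: [502.2, -60.1, 187.0]
orientation: [1.053, 2.959, 0.001]
contact_force: [0.8, 1.3, -3.1]
opening: 49.9
```

```bash
python3 plan.py 501.5 -61 187 50.6 666.8 112.3 187 50.6 612.7 156.7 187 50.6 612.7 156.7 159 50.6
```

```text
t 23.2 p [502.2 -60.1 187. ] yY 50.8 F [ 0.8  1.3 -3.1] op 49.9 j [-0.16  0.39  0.23  2.14 -0.15  0.63  1.06]
off [0.0, -0.0028, -0.0] tw [0.0007, 0.0005, 0.0023] rows>= 0.0
off [-0.0443, 0.5971, 0.0] tw [0.0, 0.0, 0.0] rows>= 3.8
off [0.175, -0.0001, 0.0] tw [0.0, 0.0, 0.0] rows>= 1.1
off [0.0, 0.0, 0.07] tw [0.0, 0.0, 0.0] rows>= 0.4
```

Call:
drive_tool:
  twist:
    - [0,0,0]
    - [0,0,0]
    - [0,0,0]
    - [0,0,0]
    - [0,0,0]
  offset:
    - [-0.004,0.05,0]
    - [-0.01,0.13,0]
    - [-0.018,0.23,0]
    - [-0.027,0.34,0]
    - [-0.034,0.44,0]
  grip: [42,42,42,42,42]

```text
time: 23.82
ee_pos: [624.8, 70.2, 183.9]
orientation: [-1.052, -2.959, 0.0]
contact_force: [0.6, -0.5, -3.2]
opening: 49.7
```

Call:
drive_tool:
  twist:
    - [0,0,0.002]
    - [0,0,0.002]
    - [0,0,0.002]
    - [0,0,0.002]
    - [0,0,0.002]
  offset:
    - [-0.006,0.08,0]
    - [-0.01,0.13,0]
    - [-0.01,0.15,0]
    - [-0.01,0.154,0]
    - [-0.01,0.154,0]
  grip: [42,42,42,42,42]

```text
time: 24.45
ee_pos: [665.2, 111.2, 185.8]
orientation: [-1.061, -2.957, 0.001]
contact_force: [0.3, -0.1, -2.8]
opening: 49.7
```

```bash
python3 plan.py 666.8 112.3 187 50.6 612.7 156.7 187 50.6
python3 - <<'E'
from h import *
f=grab('scene','s6.png');im=cv2.imread('pics/s6.png')
t=grab('top','t6.png');tm=cv2.imread('pics/t6.png')
cv2.imwrite('pics/c6.png',np.hstack([cv2.resize(im[150:250,260:360],(400,400),interpolation=cv2.INTER_CUBIC),cv2.resize(tm[145:225,180:260],(400,400),interpolation=cv2.INTER_CUBIC)]))
E
```

```text
t 24.45 p [665.2 111.2 185.8] yY 50.52 F [ 0.3 -0.1 -2.8] op 49.7 j [-0.4   0.58  0.23  1.76 -0.17  0.82  0.8 ]
off [-0.0013, 0.0047, -0.0029] tw [-0.0004, -0.0, -0.0009] rows>= 0.0
off [0.175, -0.0001, 0.0] tw [0.0, 0.0, 0.0] rows>= 1.1
```

View pics/c6.png

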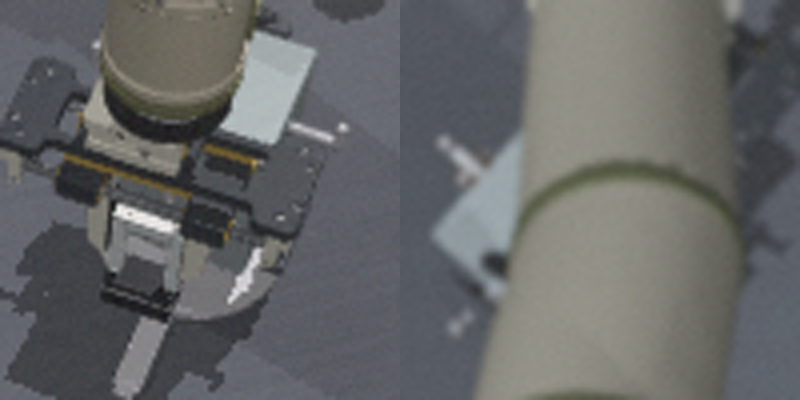

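The holder is held upright across its sides, just outside the hook and in line with the tongue. Moving in, watching the force.

Call:
drive_tool:
  twist:
    - [0,0,0]
    - [0,0,0]
    - [0,0,0]
    - [0,0,0]
    - [0,0,0]
  offset:
    - [0,0.005,-0.003]
    - [0.02,0.005,-0.003]
    - [0.05,0.005,-0.003]
    - [0.08,0.005,-0.003]
    - [0.1,0.005,-0.003]
  grip: [42,42,42,42,42]

```text
time: 25.18
ee_pos: [635.1, 140.2, 187.1]
orientation: [-1.058, -2.958, -0.0]
contact_force: [0.8, 0.5, -2.2]
opening: 49.7
```

Call:
drive_tool:
  twist:
    - [0,0,0]
    - [0,0,0]
    - [0,0,0]
    - [0,0,0]
    - [0,0,0]
  offset:
    - [0.02,0,0]
    - [0.04,0,0]
    - [0.06,0,0]
    - [0.073,0,0]
    - [0.073,0,0]
  grip: [42,42,42,42,42]

```text
time: 25.8
ee_pos: [613.3, 158.1, 187.1]
orientation: [-1.059, -2.958, -0.0]
contact_force: [0.0, -0.0, -2.9]
opening: 49.8
```

```bash
python3 plan.py 612.7 156.7 187 50.6 612.7 156.7 159 50.6
```

```text
t 25.8 p [613.3 158.1 187.1] yY 50.61 F [ 0.  -0.  -2.9] op 49.8 j [-0.5   0.53  0.23  1.86 -0.17  0.77  0.71]
off [-0.001, -0.0036, 0.0002] tw [0.0, -0.0, 0.0001] rows>= 0.0
off [0.0, 0.0, 0.07] tw [0.0, 0.0, 0.0] rows>= 0.4
```

Call:
drive_tool:
  twist:
    - [0,0,0]
    - [0,0,0]
    - [0,0,0]
    - [0,0,0]
    - [0,0,0]
  offset:
    - [-0.001,-0.003,0.012]
    - [-0.001,-0.003,0.026]
    - [-0.001,-0.003,0.04]
    - [-0.001,-0.003,0.052]
    - [-0.001,-0.003,0.06]
  grip: [42,42,42,42,42]

```text
time: 26.42
ee_pos: [613.0, 156.4, 162.5]
orientation: [-1.059, -2.957, 0.001]
contact_force: [-1.0, 0.8, -2.6]
opening: 49.9
```

Call:
drive_tool:
  twist:
    - [0,0,0]
    - [0,0,0]
    - [0,0,0]
    - [0,0,0]
    - [0,0,0]
  offset:
    - [0,0,0.002]
    - [0,0,0.004]
    - [0,0,0.006]
    - [0,0,0.008]
    - [0,0,0.008]
  grip: [42,42,42,42,42]

```text
time: 27.05
ee_pos: [613.0, 156.5, 159.8]
orientation: [-1.059, -2.958, 0.0]
contact_force: [0.6, -0.6, -3.7]
opening: 49.6
```

```bash
python3 plan.py 612.7 156.7 159 50.6
```

```text
t 27.05 p [613.  156.5 159.8] yY 50.58 F [ 0.6 -0.6 -3.7] op 49.6 j [-0.49  0.56  0.22  1.88 -0.18  0.71  0.72]
off [0.0009, -0.0002, 0.0021] tw [-0.0, 0.0, -0.0002] rows>= 0.0
```

Call:
drive_tool:
  twist:
    - [0,0,0]
    - [0,0,0]
    - [0,0,0]
    - [0,0,0]
    - [0,0,0]
  offset:
    - [0,0,0.0015]
    - [0,0,0.003]
    - [0,0,0.004]
    - [0,0,0.005]
    - [0,0,0.005]
  grip: [42,42,42,42,42]

```text
time: 27.68
ee_pos: [613.3, 156.6, 158.4]
orientation: [1.059, 2.957, 0.001]
contact_force: [-2.6, -0.4, 5.0]
opening: 49.5
```

Call:
drive_tool:
  twist:
    - [0,0,0]
    - [0,0,0]
    - [0,0,0]
    - [0,0,0]
    - [0,0,0]
  offset:
    - [0,0,-0.001]
    - [0,0,-0.001]
    - [0,0,-0.001]
    - [0,0,-0.001]
    - [0,0,-0.001]
  grip: [51,54,60,68,75]
  grip_force: 10

```text
time: 28.3
ee_pos: [613.1, 156.5, 158.2]
orientation: [1.059, 2.958, -0.0]
contact_force: [0.2, -0.4, -0.3]
opening: 73.0
```

```bash
python3 plan.py
python3 - <<'E'
from h import *
f=grab('scene','s7.png');im=cv2.imread('pics/s7.png')
cv2.imwrite('pics/c7.png',cv2.resize(im[150:250,250:370],(720,600),interpolation=cv2.INTER_CUBIC))
E
```

```text
t 28.3 p [613.1 156.5 158.2] yY 50.59 F [ 0.2 -0.4 -0.3] op 73.0 j [-0.49  0.57  0.22  1.88 -0.18  0.71  0.72]
```

View pics/c7.png

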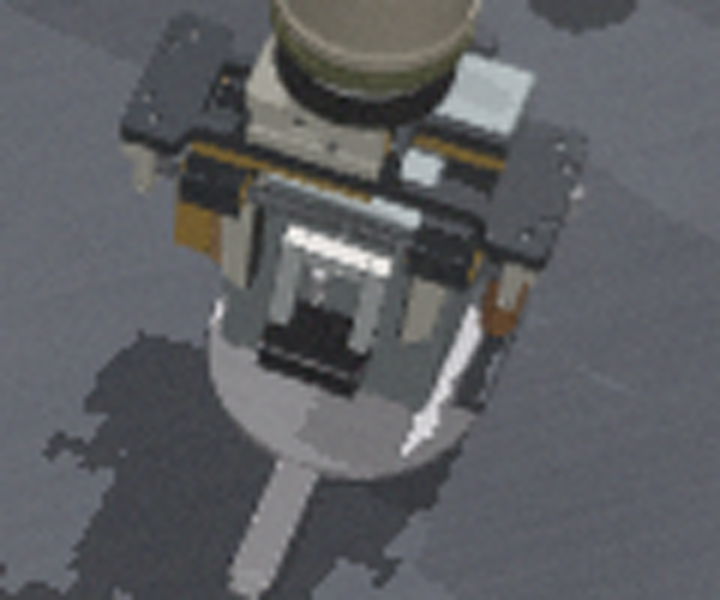

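The holder hangs by its bar (crop (340,250)), with the hook tip showing through the window at (318,275). The fingers are open and clear on both sides, so I lift straight up.

Call:
drive_tool:
  twist:
    - [0,0,0]
    - [0,0,0]
    - [0,0,0]
    - [0,0,0]
    - [0,0,0]
  offset:
    - [0,0,-0.03]
    - [0,0,-0.08]
    - [0,0,-0.15]
    - [0,0,-0.25]
    - [0,0,-0.35]
  grip: [75,75,75,75,75]

```text
time: 28.98
ee_pos: [613.0, 156.4, 300.3]
orientation: [1.06, 2.957, 0.0]
contact_force: [-0.1, 0.3, -0.1]
opening: 75.0
```

Call:
drive_tool:
  twist:
    - [0,0,0]
    - [0,0,0]
    - [0,0,0]
    - [0,0,0]
    - [0,0,0]
  offset:
    - [0,-0.1,0]
    - [0,-0.22,0]
    - [0,-0.34,0]
    - [0,-0.45,0]
    - [0,-0.45,0]
  grip: [75,75,75,75,75]

```text
time: 29.6
ee_pos: [497.0, 14.7, 299.5]
orientation: [1.065, 2.955, 0.001]
contact_force: [1.2, 0.3, 0.7]
opening: 75.3
```

```bash
python3 plan.py
python3 - <<'E'
from h import *
f=grab('scene','s8.png');im=cv2.imread('pics/s8.png')
cv2.imwrite('pics/c8.png',cv2.resize(im[150:250,250:370],(720,600),interpolation=cv2.INTER_CUBIC))
print(proj(f,[[612.7,156.7,196]])*1)
E
```

```text
t 29.6 p [497.   14.7 299.5] yY 50.34 F [1.2 0.3 0.7] op 75.3 j [-0.39  0.23  0.31  2.03 -0.09  0.9   0.84]
[[305.79474092 191.40293477]]
```

View pics/c8.png

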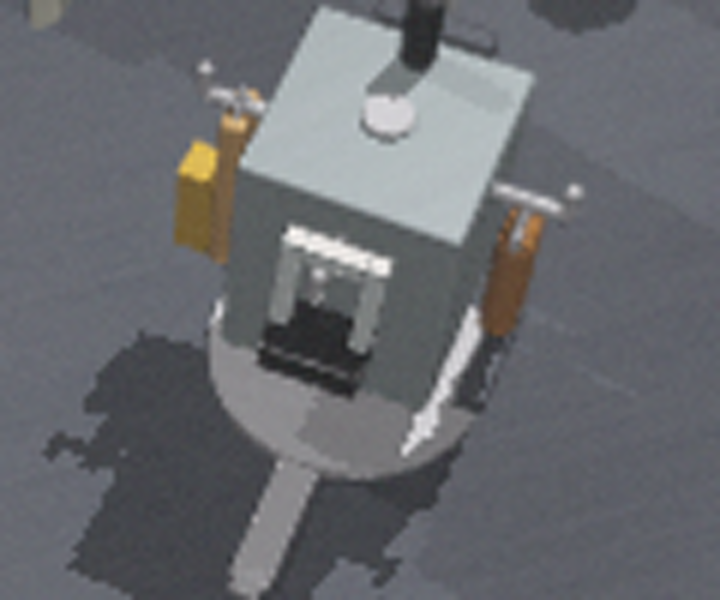

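The bar centre is at crop (337,250) against a predicted (335,248), and the drum is still aligned with the tongue. Handing in.

```bash
python3 -c "
from bench import r
print(r.sign_off())"
```

```text
the job is handed in; nothing more can be done
None
```

The job is done and handed in at about 30 s of the 72 s allowed; the hand-in reported no verdict.

- **Rack:** I pinched the knob and led it about 153° clockwise. The camera then put the hook at about -39° and the tongue at about -39°.
- **Holder:** I lifted it out of the bracket by its bar, stood it on the open bench near (500, -60) and let go. I then took it again across its 50 mm sides and hung it on the hook.

**Last checks:**
- In the final picture the bar centre is within about 1 pixel of where I predicted it on the hook, the hook tip shows through the handle window, and the drum is still over the tongue.
- After release the tool felt almost no force, and the gripper was well clear at hand-in.
- The hammer looked unmoved in the picture taken during the carry. I did not re-measure the hammer, tin or angle offcut at the end, but nothing came near them.
- No check failed or disagreed. The highest tool force I read was about 12 N, while turning the knob.

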